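# Load-test two airbrush regulator springs and fit the good one

### The arm

A 6-joint arm with a two-finger parallel gripper is mounted at the origin on the work surface. World frame = base frame: x ahead of the robot, y to its left, z up, the work surface at z = 0. Lengths are in m, angles in rad, forces in N, time in s.
With the tool pointing down it reaches from about 0.275 to 0.85 m from the base axis. Payload 5.2 kg.
Tool frame: the origin (TCP) lies at the very end of the fingers, on their centre line; the grasp point (between the pads) lies 19 mm behind it (manip.grip_depth is the distance from the TCP to the grasp point, in m); z points along the fingers, y is the line along which they close (so a half turn about z gives the same grasp; the last joint's range is limited). The gripper opens to 85 mm and grips with 20 to 120 N. Pads are 22 mm wide; open, the fingers measure 114 mm over their backs; the gripper's body (76 mm by 85 mm) begins 54 mm behind the grasp point. The pads swing forward as they close: fully open they stand 13 mm farther back than shut.
Start: joints at [1.141, 0.259, 1.535, -0, 1.348, -0.203], TCP at [0.124, 0.536, 0.231] pointing down, gripper open.
Joint ranges: [-3.14, 3.14], [-0.91, 2.08], [0.19, 2.58], [-1.22, 4.36], [0.22, 2.71], [-3.12, 3.12]. Speed limits (rad/s): [2.57, 2.57, 3.14, 3.14, 3.14, 3.14].

### API

Orientations are given as [roll, pitch, yaw] about the fixed x, y, z axes, in that order (R = Rz(yaw) Ry(pitch) Rx(roll)).
In Python, from plant import manip gives the robot as it stands.
- The arm moves only by the tool apply_moves, never from a script. Its argument "steps" is a list that holds one entry, the list of rows, each a list of 5 numbers: the opening, from 0 (shut) to 1 (fully open), then the shift along the tool's x, y, z in m, then the turn about the tool's z in rad. A call has 1 to 12 rows; each row shifts and turns the commanded pose from where the row before left it, along the tool's axes as they then stand; what a row does not reach is not made up. A row lasts 1/8 s, in which the tool goes at most 62.5 mm and 10.7 degrees, less where a joint would pass 70% of its speed; a pose out of reach is approached as far as the arm can. A call with a gripper value outside its range is refused whole. The fingers move at their own pace and stop on an object; "squeeze" is the grip in N (left out, the last holds). Time passes only in rows, so rows that do not move let the fingers close. It gives the time, the measured TCP pose, the force, the opening and the grip force at its end, in the units of the state.
- manip.observe(): the state, without advancing time (a new reading comes with each control period).
- manip.snapshot(name): name is "scene" or "top"; returns a dict with "image" (420x560x3 uint8, red, green, blue), "camera_matrix" (3x3 intrinsics, pixels), "cam_to_world" (4x4, takes a point from camera to world coordinates). Camera axes: x right, y up, looking along -z (the intrinsics and any distortion apply to the point x, -y, -z); pixel columns grow to the right and rows downward; lengths in m; the calibration is good to about 2 mm. A picture is of the moment at which its call begins. There is no depth.
- manip.hand_in(): hands the job in; it is judged then, once.
The state is a dict: "time": time; "qpos": joint angles; "joint_vel": joint speeds; "tau": joint torques, N m; "eef_pos": TCP position; "orientation": TCP orientation; "force": force on the tool from outside, world axes, zero at the start; "torque": the same for the moment, N m; "finger_gap": finger opening in m; "finger_force": force on a finger pad.
Only numpy, scipy, OpenCV 4.12 (cv2) and the standard library are available. Lean on these libraries where they do the work, as an engineer would, in place of code of your own. Each camera call takes 0.05 s, during which the arm holds its last target. There are 200 camera calls.

### The job

One of the two look-alike springs on the tester is tired. Push each straight down with about 15 N (never more than 20 N) for a second and let it up again: the good one leaves its yellow pointer above the red line on its post, the tired one drags it below. Then gently, again within 20 N, fit the good spring upright and fully home in the bore of the red regulator body, let go of it, and leave the tired one standing on its plate; move the pointers only by means of the springs, and leave the paint bottles and the tape roll where they are.

Things in the scene. Friction and masses are not known exactly. Their poses are not given: they have to be found in the camera images.
- spring_a_boss (a point): One spring unit: centre, half-way up, of its blue grip boss (24 mm diameter, 22 mm tall, flat top), 75 mm above the foot's underside and 11 mm below the top; moves down as the spring is squeezed. z up along the spring. Under the boss: brass collar 38 mm diameter, 5 mm thick. Unit 86 mm tall, about 80 g, can be lifted by the boss. Both units look alike; which plate each stands on varies.
- spring_a_foot (a point): Same spring: centre of the underside of its brass foot (30 mm diameter, 14 mm tall, 2 mm bevel at the bottom edge). z up along the spring. Between foot and collar are 45 mm of coils, 26 mm wide, that can be squeezed by up to 30 mm, straight along the axis; about 1 to 2 N per mm, the tired one being the softer.
- spring_b_boss (a point): The same point on the other, identical-looking spring: centre of its blue grip boss.
- spring_b_foot (a point): Centre of the underside of the other spring's foot.
- tester: Fixed twin spring tester: dark steel base 130 mm (x) by 220 mm (y), 12 mm thick; origin on the table, z up; y runs from right plate to left plate. Two round aluminium plates at x = 0, 116 mm apart along y; 40 mm to +x of each a white gauge post, 10 by 14 mm, top 85 mm above the table, with a red reference line 62.5 mm above the table and a yellow drag pointer.
- plate_left: Left tester plate (the tester's +y side), 43 mm in diameter; it feels the load put on the spring. Origin at the centre of its underside, on the base.
- plate_right: Right tester plate (the tester's -y side), same size.
- seat_left (a point): Centre of the top face of the left plate, 16 mm above the table, where the spring's foot stands. A low rim, 33 mm inner diameter and 4.5 mm high, keeps the foot in place with 1.5 mm play.
- seat_right (a point): The same point of the right plate.
- pointer_left (a joint): How far the left post's yellow drag pointer has been pushed down, m: 0 at the start (tongue 1 mm under the spring's collar), at most 0.030; it stays where it is left (drag 0.5 N). The top of its tongue is level with the red line at 0.0115: less is above the line (good), more is below (tired). At 15 N a good spring leaves it at about 0.008, a tired one at about 0.016.
- pointer_right (a joint): The same for the right post's pointer.
- regulator: Fixed red airbrush regulator body, 76 by 76 mm and 34 mm tall, with brass pipe stubs at its +y and -y sides and a dark plug at +x; origin at the centre of its underside on the table, z up. A round vertical bore, 34 mm in diameter and 12 mm deep with a 2 mm bevelled mouth, opens in the middle of its top.
- bore_floor (a point): Centre of the bore's flat floor, 22 mm above the table: the spring's foot stands on it when fully home (the bore's mouth is 12 mm higher).
- bottle_orange: Bystander: orange paint bottle, 32 mm in diameter, 75 mm tall; origin at the centre of its underside.
- bottle_black: Bystander: black paint bottle, 34 mm in diameter, 85 mm tall; origin at the centre of its underside.
- tape_roll: Bystander: roll of masking tape lying flat, 64 mm in diameter, 20 mm tall; origin at the centre of its underside.
Mind the look-alikes: they are no part of the job. There is more than one size of the regulator; the job needs the smallest.

How it is judged:
By the outcome, as a careful person would: the job done as asked, in the order asked, and still so for the second after the job is handed in, with the robot touching nothing.
It also fails if it takes over 67 s, if anything falls off the work surface, if the arm or the gripper's body presses on something with over 40 N, if the wrist force passes 120 N, or if a joint passes its speed limit or range.

## Working session

There is one attempt and no reset: what is moved stays moved. The work goes in short steps, Python scripts to look and compute and a tool call to move; the robot and the scene stay as the last step left them, time stands still between calls to the robot, and variables do not carry over. Pictures are saved under pics/ and viewed, at most 10 in all, crops included, and the job is handed in when it is done.

Besides the shell and the picture viewer there is one more tool, called after ">>>" as a command line: name --argument value ..., lists and objects as JSON in quotes. apply_moves: Moves the arm, as the interface text tells. Its arguments: {"type":"object","properties":{"steps":{"type":"array"},"squeeze":{"type":"number"}},"required":["steps"]}

```bash
mkdir -p pics
cat > h.py <<'E'
import numpy as np, cv2
from plant import manip
def snap(n,f):
    s=manip.snapshot(n); cv2.imwrite(f'pics/{f}.png',s['image'][:,:,::-1]); np.savez(f'pics/{f}.npz',**s); return s
def load(f): return dict(np.load(f'pics/{f}.npz'))
def ray(s,u,v):
    k=np.linalg.inv(s['camera_matrix'])@[u,v,1]; T=s['cam_to_world']
    return T[:3,3],T[:3,:3]@np.array([k[0],-k[1],-k[2]])
def onz(s,u,v,z):
    o,d=ray(s,u,v); return o+d*(z-o[2])/d[2]
def proj(s,p):
    T=s['cam_to_world']; c=T[:3,:3].T@(np.array(p)-T[:3,3]); q=s['camera_matrix']@[c[0],-c[1],-c[2]]; return q[:2]/q[2]
E
python3 - <<'E'
from h import *
a=snap('top','top0'); b=snap('scene','scene0')
for s in(a,b): print(s['camera_matrix'].round(1).tolist(), s['cam_to_world'].round(3).tolist(), [k for k in s])
o=manip.observe(); print({k:np.round(v,3).tolist() for k,v in o.items()})
E
```

```text
[[525.7, 0.0, 270.2], [0.0, 525.7, 219.4], [0.0, 0.0, 1.0]] [[-0.018, 0.992, -0.127, 0.446], [-1.0, -0.018, -0.003, -0.047], [-0.006, 0.127, 0.992, 1.166], [0.0, 0.0, 0.0, 1.0]] ['image', 'camera_matrix', 'cam_to_world']
[[542.2, 0.0, 278.4], [0.0, 542.2, 210.2], [0.0, 0.0, 1.0]] [[-0.062, -0.55, 0.833, 1.48], [0.998, -0.029, 0.055, 0.015], [-0.007, 0.835, 0.55, 0.698], [0.0, 0.0, 0.0, 1.0]] ['image', 'camera_matrix', 'cam_to_world']
{'time': 0.1, 'qpos': [1.141, 0.259, 1.536, 0.0, 1.348, -0.203], 'joint_vel': [-0.001, -0.001, -0.003, -0.001, 0.0, -0.0], 'tau': [0.001, -44.697, -29.125, -0.0, 0.006, -0.0], 'eef_pos': [0.123, 0.535, 0.231], 'orientation': [-3.14, -0.0, 2.915], 'force': [-0.158, 0.85, -0.136], 'torque': [-0.105, -0.019, 0.03], 'finger_force': 0.0, 'finger_gap': 0.086}
```

View pics/top0.png

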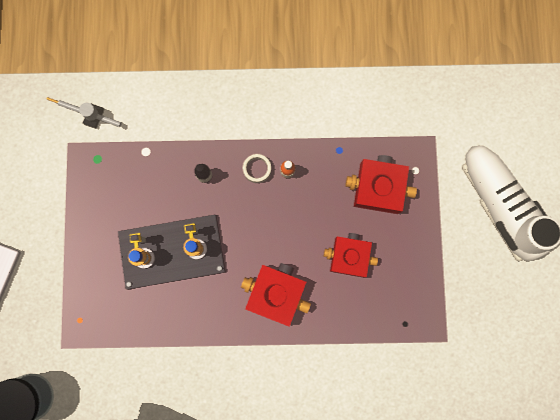

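View pics/scene0.png

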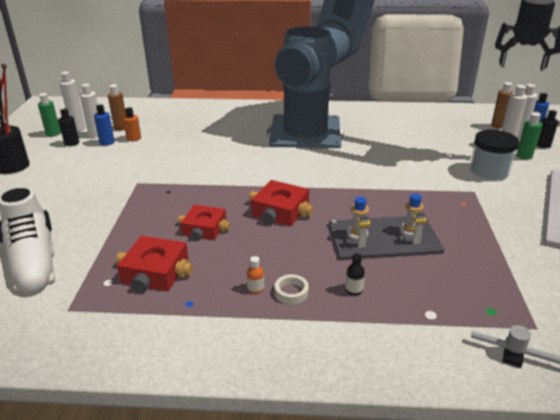

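Top view: the springs' blue bosses are at (135,257), left, and (191,246), right. Candidates for the regulator are red bodies at (352,257), smallest, (275,295) and (383,185), both bigger. The scene view agrees (smallest at (204,222)). I'll measure these now and check the choice in a crop.

```bash
cat > meas.py <<'E'
from h import *
def blobs(m,amin):
    n,l,st,c=cv2.connectedComponentsWithStats(m.astype(np.uint8)); return [(st[i,4],c[i],l==i) for i in range(1,n) if st[i,4]>=amin]
def boss(s,box):
    im=s['image'].astype(int); m=(im[...,2]>im[...,0]*1.6)&(im[...,2]>im[...,1]*1.4)&(im[...,2]>60)
    k=np.zeros_like(m); k[box[1]:box[3],box[0]:box[2]]=1; return blobs(m&k,15)
def tri(A,B):
    (o1,d1),(o2,d2)=A,B; d1=d1/np.linalg.norm(d1);d2=d2/np.linalg.norm(d2)
    t=np.linalg.lstsq(np.c_[d1,-d2],o2-o1,rcond=None)[0]; p,q=o1+t[0]*d1,o2+t[1]*d2
    return (p+q)/2,np.linalg.norm(p-q)
E
python3 - <<'E'
from meas import *
a=load('top0');b=load('scene0')
A=sorted(boss(a,(100,210,230,290)),key=lambda t:t[1][0]); B=sorted(boss(b,(330,180,450,230)),key=lambda t:-t[1][0])
for x,y in zip(A,B):
    print(x[:2],y[:2],'tri',[np.round(v,4) for v in tri(ray(a,*x[1]),ray(b,*y[1]))],'z.10',onz(a,*x[1],.10).round(4),onz(b,*y[1],.094).round(4))
# red bodies
im=a['image'].astype(int); m=(im[...,0]>110)&(im[...,1]<60)&(im[...,2]<60)
for n,c,mm in blobs(m,300):
    cs,_=cv2.findContours(mm.astype(np.uint8),cv2.RETR_CCOMP,cv2.CHAIN_APPROX_NONE); big=max(cs,key=len)
    r=cv2.minAreaRect(big); box=cv2.boxPoints(r); w=np.array([onz(a,*p,.034)[:2] for p in box]); print('red',n,r,'sides',np.linalg.norm(np.diff(w,axis=0),axis=1).round(4),onz(a,*r[0],.034).round(4), 'yaw edge',np.degrees(np.arctan2(*(w[1]-w[0])[::-1])).round(1))
# dark base
m=(im.max(2)<75); k=np.zeros_like(m);k[205:295,110:235]=1
n,c,mm=max(blobs(m&k,300),key=lambda t:t[0]); cs,_=cv2.findContours(mm.astype(np.uint8),0,1); r=cv2.minAreaRect(max(cs,key=len)); w=np.array([onz(a,*p,.012)[:2] for p in cv2.boxPoints(r)]); print('base',r,w.round(4).tolist(),np.linalg.norm(np.diff(w,axis=0),axis=1))
c1=cv2.resize(a['image'][225:290,300:400],None,fx=5,fy=5,interpolation=2); c2=cv2.resize(b['image'][185:265,320:450],(500*130//130,325),interpolation=2)
c3=cv2.resize(a['image'][210:295,110:235],(500,325),interpolation=2)
cv2.imwrite('pics/c1.png',cv2.resize(np.vstack([np.hstack([c1,c2])]),(800,260))[:,:,::-1]);
E
```

```text
(np.int32(106), array([134.61320755, 255.8490566 ])) (np.int32(127), array([414.88976378, 199.62992126])) tri [array([0.5131, 0.2344, 0.0955]), np.float64(0.0004)] z.10 [0.5128 0.233  0.1   ] [0.5106 0.2352 0.094 ]
(np.int32(103), array([190.80582524, 245.96116505])) (np.int32(125), array([359.856, 202.744])) tri [array([0.5312, 0.1199, 0.0956]), np.float64(0.0004)] z.10 [0.5308 0.119  0.1   ] [0.5286 0.1203 0.094 ]
red 2166 ((381.4100036621094, 184.62998962402344), (49.356056213378906, 46.10336685180664), 8.130102157592773) sides [0.1029 0.108  0.1027] [ 0.6629 -0.2875  0.034 ] yaw edge -10.2
red 1302 ((350.8307189941406, 256.43292236328125), (37.167266845703125, 36.06133270263672), 9.090276718139648) sides [0.0777 0.0799 0.0776] [ 0.5073 -0.2149  0.034 ] yaw edge -10.9
red 2227 ((275.4459228515625, 294.8049621582031), (48.46510696411133, 47.817291259765625), 21.370620727539062) sides [0.1013 0.1036 0.1008] [ 0.4285 -0.0514  0.034 ] yaw edge -22.3
base ((207.95413208007812, 244.7567138671875), (56.85691452026367, 26.490619659423828), 81.7028579711914) [[0.5987, 0.1329], [0.6061, 0.0748], [0.4817, 0.0574], [0.4744, 0.1148]] [0.05860603 0.12568449 0.05781171]
```

View pics/c1.png

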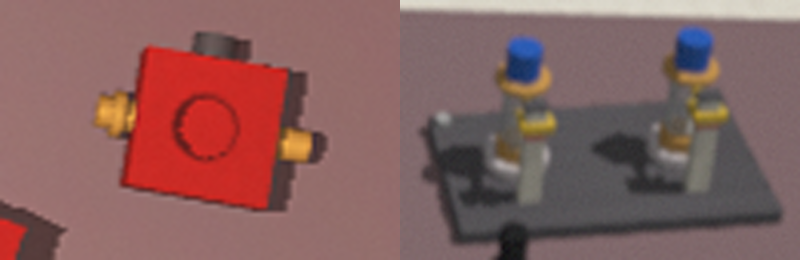

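The crop shows the smallest red body at about (352,257), with its bore, stubs and plug. Both springs stand on their plates with blue bosses and yellow pointers high. Heights (z≈0.095), spacing (116 mm) and body side (~77 mm) match the description. The tool moves to above the left spring, fingers shut.

>>> apply_moves --steps '[[[0, 0, 0, 0, -0.1135], [0, 0, 0, 0, -0.1135], [0, -0.0432, -0.0334, 0, 0], [0, -0.0432, -0.0334, 0, 0], [0, -0.0432, -0.0334, 0, 0], [0, -0.0432, -0.0334, 0, 0], [0, -0.0432, -0.0334, 0, 0], [0, -0.0432, -0.0334, 0, 0], [0, -0.0432, -0.0334, 0, 0], [0, -0.0432, -0.0334, 0, 0], [0, -0.0432, -0.0334, 0, 0], [0, 0, 0, 0.05, 0]]]'

```text
time: 1.6
eef_pos: [0.5186, 0.2332, 0.1838]
orientation: [3.14, 0.01, 3.137]
force: [-0.1, 0.2, -1.9]
finger_gap: 0.0001
finger_force: 0.0
```

>>> apply_moves --steps '[[[0, 0, 0, 0.03, 0], [0, 0, 0, 0.03, 0], [0, 0, 0, 0, 0], [0, 0, 0, 0, 0]]]'

```text
time: 2.1
eef_pos: [0.5131, 0.2356, 0.1222]
orientation: [3.141, 0.001, -3.141]
force: [-1.2, 0.3, 0.0]
finger_gap: -0.0003
finger_force: 0.0
```

Run:
```python
from h import *
a=snap('top','top1'); b=snap('scene','scene1')
print(manip.observe()['eef_pos'].round(4),proj(a,[.512,.234,.102]),proj(b,[.512,.234,.102]))
c=lambda im,x0,y0:cv2.resize(im[y0:y0+75,x0:x0+100],(400,300),interpolation=2)
cv2.imwrite('pics/c2.png',np.hstack([c(a['image'],90,215),c(b['image'],365,155)])[:,:,::-1])
```

```text
[0.5135 0.2357 0.1229] [133.8784161  256.18604193] [414.90371627 196.70594457]
```

View pics/c2.png

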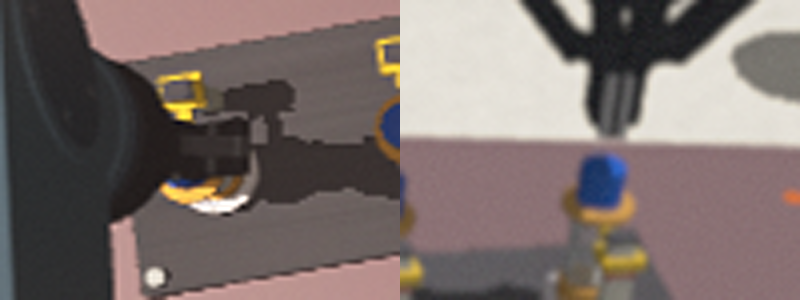

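The crop shows the shut fingertips (scene ≈ (418,189)) right over the left boss (≈(415,199)), apparently a few mm to +y. I'll check that numerically.

Run:
```python
from meas import *
b=load('scene1');a=load('scene0')
print('tcp',proj(b,[.5135,.2357,.1229]))
im=b['image'].astype(int)
for r in range(178,194,2): print(r,im[r,405:432].sum(1).tolist())
for s in (a,b):
    bb=max(boss(s,(395,180,440,230)),key=lambda t:t[0]); 
    for r in range(193,206,3): c=np.where(bb[2][r])[0]; print(r,c.min(),c.max()) if len(c) else 0
```

```text
tcp [417.20085591 188.44960161]
178 [672, 667, 668, 673, 674, 610, 410, 171, 101, 107, 171, 242, 283, 270, 192, 210, 269, 273, 190, 155, 333, 542, 658, 671, 670, 669, 673]
180 [668, 667, 670, 672, 662, 559, 338, 131, 89, 122, 202, 266, 283, 242, 188, 235, 276, 253, 167, 195, 421, 632, 677, 674, 669, 669, 670]
182 [669, 673, 666, 668, 669, 604, 408, 199, 106, 133, 221, 283, 281, 209, 191, 265, 281, 226, 143, 234, 454, 639, 677, 672, 670, 670, 667]
184 [671, 677, 679, 676, 678, 656, 531, 328, 143, 134, 238, 288, 272, 189, 198, 279, 266, 190, 178, 345, 539, 660, 669, 666, 667, 668, 670]
186 [673, 676, 676, 676, 678, 677, 656, 545, 414, 298, 257, 291, 249, 202, 224, 289, 356, 408, 472, 559, 649, 667, 664, 668, 670, 667, 673]
188 [668, 673, 671, 677, 675, 678, 678, 673, 621, 469, 363, 316, 265, 250, 292, 361, 492, 636, 670, 671, 671, 670, 667, 668, 670, 671, 672]
190 [482, 477, 483, 480, 486, 483, 492, 500, 501, 476, 456, 437, 426, 437, 428, 443, 481, 532, 553, 552, 548, 549, 545, 543, 545, 548, 555]
192 [363, 367, 364, 368, 368, 360, 361, 357, 356, 357, 349, 360, 373, 368, 367, 367, 369, 369, 370, 363, 365, 366, 368, 371, 365, 361, 365]
196 410 420
199 410 420
202 410 419
205 410 418
196 411 420
199 410 420
202 410 419
205 411 418
```

Consistent: the fingertips are within 1 mm of where the measurement puts them. The push can start.

>>> apply_moves --steps '[[[0, 0.001, -0.0007, 0.008, 0], [0, 0, 0, 0.006, 0], [0, 0, 0, 0.003, 0], [0, 0, 0, 0.002, 0], [0, 0, 0, 0.002, 0], [0, 0, 0, 0.001, 0], [0, 0, 0, 0, 0]]]'

```text
time: 3.08
eef_pos: [0.5118, 0.2348, 0.0997]
orientation: [3.141, 0.001, -3.141]
force: [-0.7, 0.2, 3.7]
finger_gap: 0.0
finger_force: 1.9
```

>>> apply_moves --steps '[[[0, 0, 0, 0.001, 0], [0, 0, 0, 0.001, 0], [0, 0, 0, 0.001, 0], [0, 0, 0, 0.001, 0], [0, 0, 0, 0, 0]]]'

```text
time: 3.7
eef_pos: [0.5123, 0.2349, 0.0965]
orientation: [3.141, 0.002, -3.141]
force: [-1.5, -0.1, 10.0]
finger_gap: -0.0004
finger_force: 4.8
```

>>> apply_moves --steps '[[[0, 0, 0, 0.001, 0], [0, 0, 0, 0.001, 0], [0, 0, 0, 0.0005, 0], [0, 0, 0, 0, 0], [0, 0, 0, 0, 0]]]'

```text
time: 4.32
eef_pos: [0.5127, 0.235, 0.0947]
orientation: [3.141, 0.003, -3.141]
force: [-2.7, -0.6, 12.5]
finger_gap: -0.0004
finger_force: 6.5
```

Run:
```python
from h import *
for i in range(3): manip.snapshot('top'); o=manip.observe(); print(o['force'].round(2),o['eef_pos'].round(4),o['time'])
```

```text
[-1.28 -1.38 13.88] [0.5126 0.235  0.0947] 4.375
[-1.630e+00 -1.000e-02  1.317e+01] [0.5126 0.235  0.0947] 4.425
[-1.64 -1.43 13.21] [0.5126 0.235  0.0947] 4.475
```

>>> apply_moves --steps '[[[0, 0, 0, 0.001, 0], [0, 0, 0, 0.0003, 0], [0, 0, 0, 0, 0], [0, 0, 0, 0, 0], [0, 0, 0, 0, 0], [0, 0, 0, 0, 0], [0, 0, 0, 0, 0], [0, 0, 0, 0, 0], [0, 0, 0, 0, 0], [0, 0, 0, 0, 0], [0, 0, 0, 0, 0]]]'

```text
time: 5.85
eef_pos: [0.5128, 0.2351, 0.0937]
orientation: [3.141, 0.004, -3.141]
force: [-2.8, -1.4, 14.1]
finger_gap: -0.0
finger_force: 7.4
```

Run:
```python
from h import *
for i in range(2): manip.snapshot('top'); o=manip.observe(); print(o['force'].round(2),o['eef_pos'].round(4),o['time'])
```

```text
[-2.14 -1.66 13.97] [0.5128 0.235  0.0937] 5.9
[-2.9  -1.08 14.05] [0.5128 0.235  0.0937] 5.95
```

>>> apply_moves --steps '[[[0, 0, 0, 0.0008, 0], [0, 0, 0, 0, 0], [0, 0, 0, 0, 0], [0, 0, 0, 0, 0], [0, 0, 0, 0, 0], [0, 0, 0, 0, 0], [0, 0, 0, 0, 0], [0, 0, 0, 0, 0], [0, 0, 0, 0, 0], [0, 0, 0, 0, 0]]]'

```text
time: 7.2
eef_pos: [0.5129, 0.2351, 0.0931]
orientation: [3.141, 0.004, -3.141]
force: [-2.5, -0.3, 15.8]
finger_gap: 0.0003
finger_force: 7.9
```

Run:
```python
from h import *
for i in range(2): manip.snapshot('top'); o=manip.observe(); print(o['force'].round(2),o['eef_pos'].round(4),o['time'])
```

```text
[-2.44 -0.21 15.99] [0.5129 0.235  0.0931] 7.25
[-3.1  -1.76 15.89] [0.5129 0.2351 0.0931] 7.3
```

>>> apply_moves --steps '[[[0, 0, 0, -0.003, 0], [0, 0, 0, -0.004, 0], [0, 0, 0, -0.006, 0], [0, 0, 0, -0.015, 0], [0, 0, 0, -0.005, 0], [0, -0.006, -0.0383, 0, 0], [0, -0.006, -0.0383, 0, 0], [0, -0.006, -0.0383, 0, 0], [0, 0, 0, 0.005, 0], [0, 0, 0, 0, 0], [0, 0, 0, 0, 0]]]'

```text
time: 8.68
eef_pos: [0.5292, 0.1208, 0.1186]
orientation: [3.141, -0.0, -3.14]
force: [-0.1, 0.9, -0.0]
finger_gap: 0.0002
finger_force: 0.0
```

Run:
```python
from h import *
a=snap('top','top2'); b=snap('scene','scene2')
o=manip.observe(); print(o['eef_pos'].round(4),o['force'].round(2))
c=lambda im,x0,y0,k:cv2.resize(im[y0:y0+450//k,x0:x0+400//k],(400,450),interpolation=2)
cv2.imwrite('pics/c3.png',np.hstack([c(b['image'],325,165,4),c(b['image'],390,185,8)])[:,:,::-1])
```

```text
[0.5294 0.1208 0.1188] [0.62 0.25 0.33]
```

View pics/c3.png

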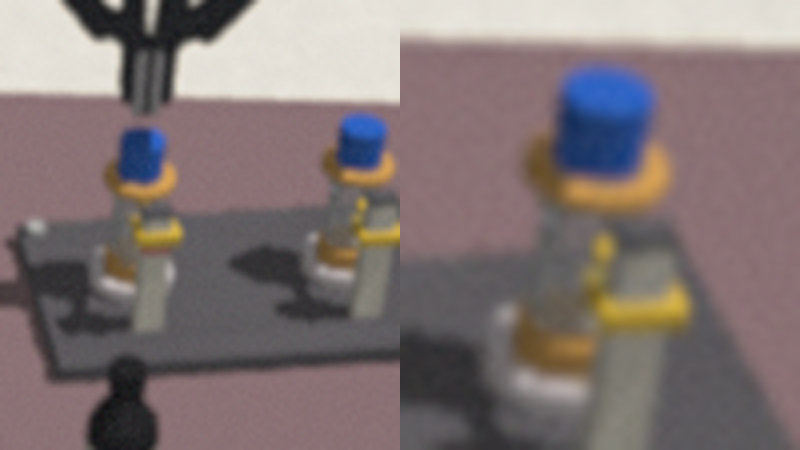

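The right crop shows the left spring back up, with its pointer now lower (≈ (470,223)) and still covering the red line's level. In the left crop the tool is over the right boss, (361,203). Next is the right spring.

>>> apply_moves --steps '[[[0, -0.001, -0.0006, 0.006, 0], [0, 0, 0, 0.005, 0], [0, 0, 0, 0.003, 0], [0, 0, 0, 0.002, 0], [0, 0, 0, 0.002, 0], [0, 0, 0, 0.002, 0], [0, 0, 0, 0.001, 0], [0, 0, 0, 0, 0]]]'

```text
time: 9.78
eef_pos: [0.5308, 0.1192, 0.098]
orientation: [3.142, 0.001, -3.141]
force: [-0.2, 0.1, 2.8]
finger_gap: 0.0003
finger_force: 1.7
```

>>> apply_moves --steps '[[[0, 0, 0, 0.002, 0], [0, 0, 0, 0.002, 0], [0, 0, 0, 0.002, 0], [0, 0, 0, 0.002, 0], [0, 0, 0, 0.001, 0], [0, 0, 0, 0, 0]]]'

```text
time: 10.52
eef_pos: [0.5314, 0.1192, 0.0899]
orientation: [-3.141, 0.002, -3.141]
force: [-1.7, -0.7, 10.7]
finger_gap: 0.0002
finger_force: 5.3
```

>>> apply_moves --steps '[[[0, 0, 0, 0.001, 0], [0, 0, 0, 0.001, 0], [0, 0, 0, 0.001, 0], [0, 0, 0, 0.001, 0], [0, 0, 0, 0, 0], [0, 0, 0, 0, 0]]]'

```text
time: 11.28
eef_pos: [0.5317, 0.1192, 0.0864]
orientation: [-3.141, 0.003, -3.141]
force: [-2.2, -0.9, 13.5]
finger_gap: 0.0
finger_force: 6.8
```

Run:
```python
from h import *
for i in range(3): manip.snapshot('top'); o=manip.observe(); print(o['force'].round(2),o['eef_pos'].round(4),o['time'])
```

```text
[-2.72 -0.53 13.61] [0.5317 0.1192 0.0865] 11.325
[-2.4   0.12 14.34] [0.5317 0.1192 0.0865] 11.375
[-2.29 -0.53 13.79] [0.5317 0.1192 0.0865] 11.425
```

>>> apply_moves --steps '[[[0, 0, 0, 0.001, 0], [0, 0, 0, 0.0008, 0], [0, 0, 0, 0, 0], [0, 0, 0, 0, 0], [0, 0, 0, 0, 0], [0, 0, 0, 0, 0], [0, 0, 0, 0, 0], [0, 0, 0, 0, 0], [0, 0, 0, 0, 0], [0, 0, 0, 0, 0], [0, 0, 0, 0, 0], [0, 0, 0, 0, 0]]]'

```text
time: 12.92
eef_pos: [0.5319, 0.1192, 0.0849]
orientation: [-3.141, 0.004, -3.141]
force: [-1.9, -1.2, 16.1]
finger_gap: 0.0001
finger_force: 7.5
```

Run:
```python
from h import *
for i in range(2): manip.snapshot('top'); o=manip.observe(); print(o['force'].round(2),o['eef_pos'].round(4),o['time'])
```

```text
[-2.58 -1.53 15.01] [0.5318 0.1192 0.0849] 12.975
[-2.68 -1.19 14.78] [0.5318 0.1192 0.0849] 13.025
```

Both tests are done: the left spring squeezed ≈9 mm at 15 N (good), the right ≈17 mm (tired). I release, look at the pointers and go above the left spring with the fingers open.

>>> apply_moves --steps '[[[0, 0, 0, -0.003, 0], [0, 0, 0, -0.004, 0], [0, 0, 0, -0.006, 0], [0, 0, 0, -0.012, 0], [0, 0, 0, -0.03, 0], [0.6, 0.0065, 0.0385, 0, 0], [0.6, 0.0065, 0.0385, 0, 0], [0.6, 0.0065, 0.0385, 0, 0], [0.6, 0, 0, 0, 0], [0.6, 0, 0, 0, 0]]]'

```text
time: 14.28
eef_pos: [0.5108, 0.2345, 0.1377]
orientation: [-3.141, -0.0, -3.141]
force: [0.2, -0.6, 0.5]
finger_gap: 0.0517
finger_force: 0.0
```

Run:
```python
from meas import *
a=snap('top','top3'); b=snap('scene','scene3')
o=manip.observe(); print(o['eef_pos'].round(4),o['orientation'].round(4),o['finger_gap'])
B=sorted(boss(b,(330,180,450,230)),key=lambda t:-t[1][0]); print([(x[0],x[1],onz(b,*x[1],.094).round(4)) for x in B])
im=b['image'].astype(int); m=(im[...,0]>150)&(im[...,1]>120)&(im[...,2]<70); k=np.zeros_like(m);k[190:250,340:440]=1
print([(x[0],x[1].round(1)) for x in blobs(m&k,5)])
c=lambda im,x0,y0:cv2.resize(im[y0:y0+100,x0:x0+130],(780,600),interpolation=2)
cv2.imwrite('pics/c4.png',c(b['image'],325,160)[:,:,::-1])
```

```text
[0.5111 0.2338 0.1378] [-3.1412e+00 -4.0000e-04  3.1410e+00] 0.05135338818461469
[(np.int32(122), array([414.90983607, 200.10655738]), array([0.5125, 0.235 , 0.094 ])), (np.int32(118), array([359.84745763, 203.65254237]), array([0.5321, 0.1201, 0.094 ]))]
[(np.int32(16), array([419.6, 223.6])), (np.int32(20), array([364. , 230.1]))]
```

View pics/c4.png

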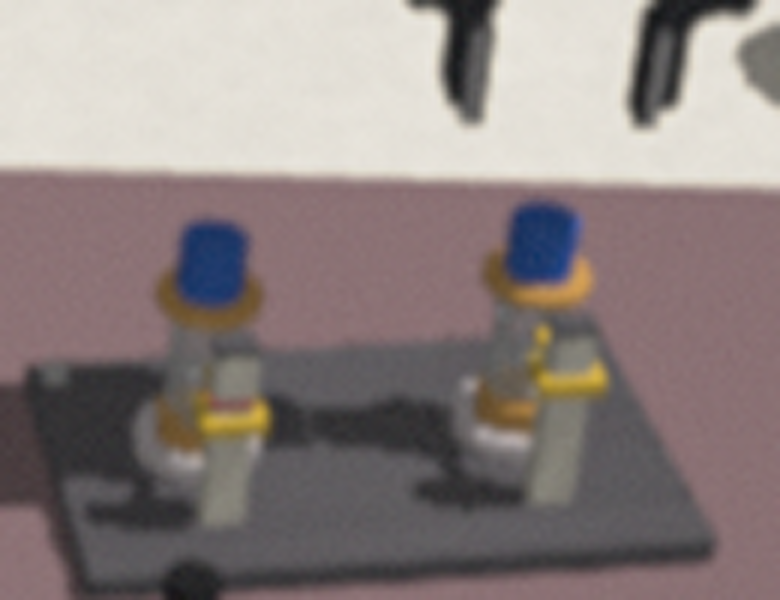

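Crop: the right post's red line shows above its pointer (≈(235,405) in the crop), so the right spring is tired. The left pointer stays above the line, so the left spring is good. The open fingers straddle the left boss. I'll check how far back the tips stand at this opening.

Run:
```python
from h import *
b=load('scene3')
for z in (.138,.142,.146,.150): print(z,proj(b,[.511,.2343-.031,z]).round(1),proj(b,[.511,.2343+.031,z]).round(1))
im=b['image'].astype(int)
for c in (401,403,405,431,433,435): print(c,im[174:190,c].sum(1).tolist())
```

```text
0.138 [401.9 181. ] [432.8 181.8]
0.142 [402.2 179.3] [433.1 180.1]
0.146 [402.4 177.6] [433.4 178.4]
0.15 [402.6 175.9] [433.7 176.7]
401 [122, 120, 182, 298, 412, 495, 570, 647, 671, 670, 671, 665, 667, 674, 664, 598]
403 [267, 266, 272, 268, 265, 317, 440, 601, 665, 673, 664, 666, 668, 673, 669, 611]
405 [346, 372, 402, 427, 446, 464, 553, 642, 669, 671, 670, 671, 675, 677, 666, 604]
431 [119, 118, 110, 117, 152, 203, 321, 503, 648, 671, 671, 668, 673, 670, 672, 648]
433 [235, 260, 271, 271, 288, 317, 383, 533, 652, 679, 663, 661, 662, 667, 671, 661]
435 [254, 227, 214, 289, 458, 606, 643, 656, 666, 668, 666, 658, 659, 659, 666, 666]
```

>>> apply_moves --steps '[[[0.6, -0.0012, 0.0004, 0.025, 0], [0.6, 0, 0, 0.015, 0], [0.6, 0, 0, 0.008, 0], [0.6, 0, 0, 0.003, 0], [0.6, 0, 0, 0, 0], [0.4, 0, 0, 0, 0], [0.36, 0, 0, 0, 0]]]' --squeeze 25

```text
time: 15.25
eef_pos: [0.5125, 0.2353, 0.0874]
orientation: [3.141, 0.001, -3.141]
force: [0.8, -0.5, -0.5]
finger_gap: 0.0305
finger_force: 0.0
```

>>> apply_moves --steps '[[[0.34, 0, 0, 0.0015, 0], [0.3, 0, 0, 0, 0], [0.2, 0, 0, 0, 0], [0.1, 0, 0, 0, 0], [0.1, 0, 0, 0, 0], [0.1, 0, 0, 0, 0]]]'

```text
time: 16.0
eef_pos: [0.5122, 0.2351, 0.0854]
orientation: [3.141, 0.0, -3.141]
force: [-0.5, 0.7, 0.2]
finger_gap: 0.0231
finger_force: 25.8
```

Gripped (gap 23 mm, 26 N). I lift past the rim, ease a few mm away from the post so the foot clears the pointer tongue, then lift high.

>>> apply_moves --steps '[[[0.1, 0, 0, -0.003, 0], [0.1, 0, 0, -0.004, 0], [0.1, 0, 0, -0.002, 0], [0.1, 0.002, 0, 0, 0], [0.1, 0.002, 0, 0, 0], [0.1, 0, 0, -0.01, 0], [0.1, 0, 0, -0.02, 0], [0.1, 0, 0, -0.02, 0], [0.1, 0, 0, -0.03, 0], [0.1, 0, 0, -0.03, 0], [0.1, 0, 0, 0, 0]]]'

```text
time: 17.38
eef_pos: [0.5099, 0.2356, 0.2076]
orientation: [3.14, 0.006, -3.141]
force: [-0.5, 0.3, -1.9]
finger_gap: 0.0228
finger_force: 25.8
```

Run:
```python
from meas import *
b=snap('scene','scene4')
o=manip.observe(); print(o['eef_pos'].round(4),o['orientation'].round(4),o['finger_gap'],o['force'])
im=b['image'].astype(int); m=(im[...,0]>150)&(im[...,1]>120)&(im[...,2]<70); k=np.zeros_like(m);k[190:250,340:440]=1
print([(x[0],x[1].round(1)) for x in blobs(m&k,5)])
c=lambda im,x0,y0:cv2.resize(im[y0:y0+150,x0:x0+150],(600,600),interpolation=2)
cv2.imwrite('pics/c5.png',c(b['image'],320,110)[:,:,::-1])
```

```text
[0.5088 0.2353 0.2056] [ 3.1409e+00  2.8000e-03 -3.1413e+00] 0.02295736912709827 [ 0.704557   -0.50279388 -1.69507055]
[(np.int32(16), array([419.6, 223.6])), (np.int32(21), array([363.9, 230.1]))]
```

View pics/c5.png

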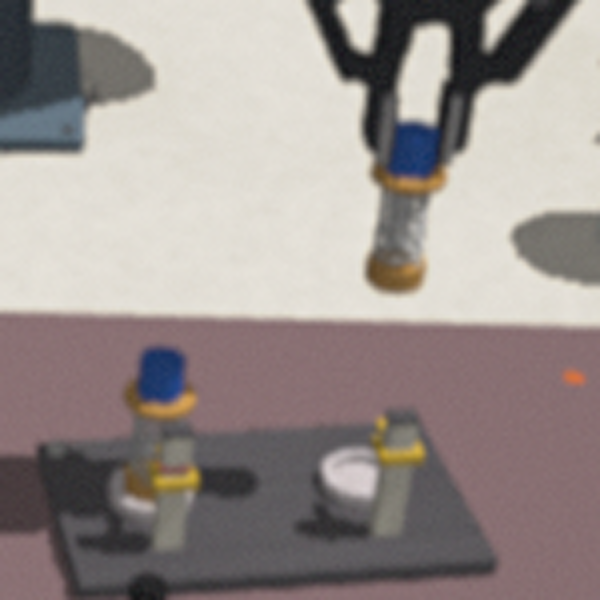

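Crop: the good spring hangs in the fingers, foot at about (396,275). The left plate is empty, both pointers are unmoved and the tired spring stands. Next, carry to above the regulator.

>>> apply_moves --steps '[[[0.1, 0.0002, -0.03, 0, 0], [0.1, 0.0002, -0.05, 0, 0], [0.1, 0.0002, -0.055, 0, 0], [0.1, 0.0002, -0.055, 0, 0], [0.1, 0.0002, -0.055, 0, 0], [0.1, 0.0002, -0.055, 0, 0], [0.1, 0.0002, -0.055, 0, 0], [0.1, 0.0002, -0.05, 0, 0], [0.1, 0, -0.03, 0, 0], [0.1, 0, -0.016, 0.02, 0], [0.1, 0, 0, 0.04, 0], [0.1, 0, 0, 0, 0]]]'

```text
time: 18.92
eef_pos: [0.5036, -0.2142, 0.1402]
orientation: [3.136, -0.008, 3.141]
force: [-0.1, -0.5, -0.8]
finger_gap: 0.0228
finger_force: 25.7
```

Run:
```python
from meas import *
a=snap('top','top6'); b=snap('scene','scene6')
o=manip.observe(); print(o['time'],o['eef_pos'].round(4),o['orientation'].round(4),o['finger_gap'],o['force'])
e=o['eef_pos']; print('foot exp',proj(b,[e[0],e[1],e[2]-.0694]),'boss exp',proj(b,[e[0],e[1],e[2]+.0056]),'bore',proj(b,[.507,-.216,.034]))
t=load('top0'); g=cv2.resize(t['image'][225:290,300:400],None,fx=8,fy=8,interpolation=2)
s0=load('scene0')
c=lambda im,x0,y0:cv2.resize(im[y0:y0+100,x0:x0+67],(400,600),interpolation=2)
cv2.imwrite('pics/c6.png',np.hstack([c(b['image'],170,150),c(s0['image'],170,150)])[:,:,::-1])
```

```text
19.025 [ 0.5064 -0.2155  0.1442] [ 3.1405e+00 -1.4000e-03 -3.1413e+00] 0.023154750835923107 [-0.04355772  0.39914068  0.46167473]
foot exp [201.46050769 200.35934548] boss exp [198.40135145 169.83835013] bore [202.77252054 216.2087097 ]
```

View pics/c6.png

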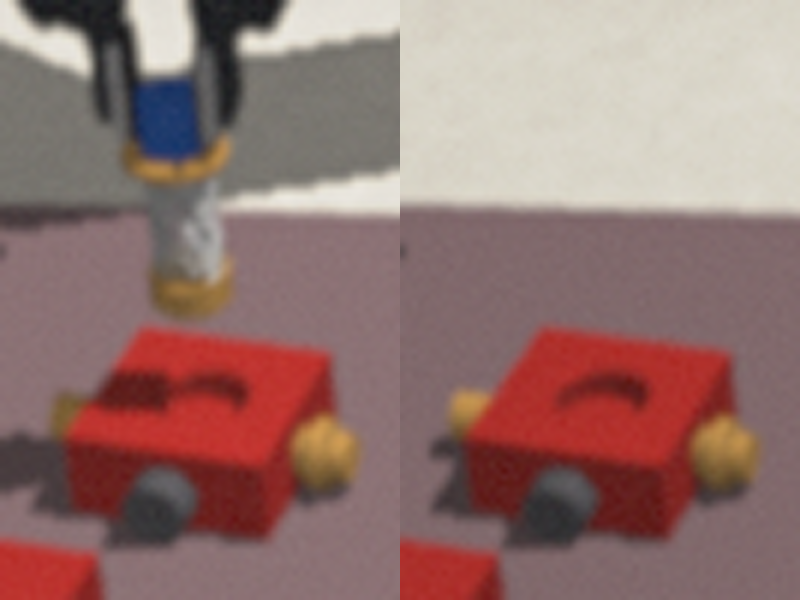

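The spring hangs straight over the bore (foot ≈ (202,200)). The top face's diagonals cross at ≈(204,216), so I'll refine the bore centre from both views.

Run:
```python
from meas import *
t=load('top0'); s=load('scene0')
print('scene diag',onz(s,204.0,216.1,.034).round(4))
g=t['image'][...,0].astype(float); x0,y0=338,243; w=g[y0:y0+27,x0:x0+27]
print(w.astype(int)[::1,::1].tolist().__str__().replace('], [','\n'))
# dark ring weighted circle fit
bl=cv2.GaussianBlur(t['image'][...,0],(0,0),.7).astype(float)
pts=[]
for th in np.linspace(0,2*np.pi,72,endpoint=False):
    r=np.arange(5,12,.1); u=351.5+r*np.cos(th); v=256.6+r*np.sin(th)
    p=cv2.remap(bl.astype(np.float32),u[None].astype(np.float32),v[None].astype(np.float32),1)[0]; i=p.argmin()
    if p[i]<np.median(p)-8: pts.append((u[i],v[i]))
pts=np.array(pts,np.float32); el=cv2.fitEllipse(pts); print(len(pts),el)
for z in (.034,.032): print(z,onz(t,*el[0],z).round(4))
```

```text
scene diag [ 0.5064 -0.2134  0.034 ]
[[206, 205, 204, 204, 207, 207, 205, 202, 205, 205, 205, 202, 201, 202, 203, 206, 203, 206, 205, 203, 204, 203, 201, 200, 199, 202, 202
204, 202, 203, 204, 208, 206, 205, 204, 203, 205, 205, 204, 201, 204, 205, 202, 203, 206, 205, 202, 200, 202, 200, 200, 200, 202, 202
203, 203, 202, 204, 205, 205, 206, 205, 206, 205, 205, 206, 205, 206, 204, 203, 204, 205, 205, 204, 203, 202, 200, 200, 201, 201, 201
206, 204, 204, 203, 205, 205, 206, 205, 208, 207, 206, 205, 207, 208, 205, 206, 204, 205, 203, 203, 204, 203, 203, 202, 201, 202, 203
207, 203, 204, 203, 203, 205, 207, 208, 209, 207, 204, 203, 205, 203, 204, 203, 203, 205, 202, 202, 202, 203, 202, 201, 202, 204, 205
206, 205, 203, 200, 201, 204, 206, 208, 209, 199, 173, 173, 163, 162, 169, 176, 187, 201, 203, 201, 199, 202, 203, 202, 202, 202, 204
206, 203, 202, 203, 203, 203, 205, 206, 197, 159, 128, 132, 126, 145, 147, 147, 164, 181, 192, 203, 201, 202, 203, 203, 202, 201, 202
203, 201, 202, 203, 206, 205, 200, 171, 128, 115, 153, 212, 210, 207, 207, 198, 162, 142, 173, 193, 204, 204, 204, 202, 201
[... 2028 characters left out ...]
4, 204, 202, 201, 201, 204, 204, 204, 203, 205, 206, 207, 206, 205, 203, 201, 199, 199, 203, 203, 201, 198, 199, 199, 199, 200
206, 204, 202, 202, 200, 201, 202, 204, 204, 203, 204, 204, 203, 203, 203, 201, 199, 198, 199, 202, 201, 199, 199, 199, 199, 198, 198
204, 204, 201, 201, 201, 203, 202, 201, 200, 201, 201, 201, 201, 202, 201, 203, 200, 199, 202, 203, 204, 202, 199, 198, 199, 200, 201
202, 203, 203, 201, 202, 203, 203, 203, 201, 202, 199, 201, 202, 203, 202, 201, 201, 203, 204, 204, 205, 203, 200, 198, 199, 202, 199]]
72 ((351.27410888671875, 256.4631042480469), (14.92753791809082, 15.526000022888184), 159.53048706054688)
0.034 [ 0.5072 -0.2159  0.034 ]
0.032 [ 0.5073 -0.2162  0.032 ]
```

Both views agree within 2 mm (mean ≈ (0.507, −0.215)), inside what the bevels can take. I descend gently.

>>> apply_moves --steps '[[[0.1, -0.0005, 0.0005, 0.015, 0], [0.1, 0, 0, 0.012, 0], [0.1, 0, 0, 0.005, 0], [0.1, 0, 0, 0.003, 0], [0.1, 0, 0, 0.002, 0], [0.1, 0, 0, 0.002, 0], [0.1, 0, 0, 0.002, 0], [0.1, 0, 0, 0, 0]]]'

```text
time: 20.02
eef_pos: [0.5072, -0.2154, 0.1033]
orientation: [3.142, -0.0, -3.141]
force: [-0.2, -0.2, -0.4]
finger_gap: 0.0229
finger_force: 25.8
```

>>> apply_moves --steps '[[[0.1, 0, 0, 0.0015, 0], [0.1, 0, 0, 0.0015, 0], [0.1, 0, 0, 0.0015, 0], [0.1, 0, 0, 0.0015, 0], [0.1, 0, 0, 0, 0]]]'

```text
time: 20.65
eef_pos: [0.5071, -0.2153, 0.0972]
orientation: [3.141, -0.0, -3.141]
force: [0.1, 0.2, -0.2]
finger_gap: 0.0227
finger_force: 25.7
```

>>> apply_moves --steps '[[[0.1, 0, 0, 0.0015, 0], [0.1, 0, 0, 0.0015, 0], [0.1, 0, 0, 0.0015, 0], [0.1, 0, 0, 0.001, 0], [0.1, 0, 0, 0.001, 0], [0.1, 0, 0, 0, 0]]]'

```text
time: 21.4
eef_pos: [0.5073, -0.2155, 0.0911]
orientation: [-3.141, 0.0, -3.141]
force: [-0.0, 0.1, 0.7]
finger_gap: 0.0228
finger_force: 25.9
```

>>> apply_moves --steps '[[[0.1, 0, 0, 0.001, 0], [0.1, 0, 0, 0.001, 0], [0.1, 0, 0, 0, 0], [0.1, 0, 0, 0, 0]]]'

```text
time: 21.9
eef_pos: [0.5074, -0.2155, 0.0892]
orientation: [-3.141, 0.0, -3.141]
force: [-0.6, 0.2, 4.7]
finger_gap: 0.0228
finger_force: 26.2
```

Floor reached at the expected height (3–4 N). I ease back, open slowly and withdraw.

>>> apply_moves --steps '[[[0.1, 0, 0, -0.001, 0], [0.1, 0, 0, -0.001, 0], [0.32, 0, 0, 0, 0], [0.4, 0, 0, 0, 0], [0.6, 0, 0, 0, 0], [0.6, 0, 0, 0, 0], [0.6, 0, 0, -0.01, 0], [0.6, 0, 0, -0.03, 0], [0.6, 0, 0, -0.06, 0], [0.6, 0, 0, -0.06, 0], [0.6, 0, 0, 0, 0]]]'

```text
time: 23.28
eef_pos: [0.5098, -0.217, 0.2576]
orientation: [-3.135, 0.01, -3.141]
force: [-0.2, -0.5, -0.2]
finger_gap: 0.0511
finger_force: 0.0
```

Run:
```python
from meas import *
a=snap('top','top7'); b=snap('scene','scene7')
o=manip.observe(); print(o['time'],o['eef_pos'].round(4),o['finger_gap'],o['force'])
x=max(boss(b,(170,150,240,230)),key=lambda t:t[0]); print(x[1],'expected boss mid',proj(b,[.507,-.215,.097]))
c=lambda im,x0,y0:cv2.resize(im[y0:y0+120,x0:x0+80],(400,600),interpolation=2)
cv2.imwrite('pics/c7.png',np.hstack([c(b['image'],165,130),cv2.resize(b['image'][160:280,320:440],(400,600),interpolation=2)])[:,:,::-1])
```

```text
23.375 [ 0.5074 -0.2155  0.2521] 0.05129255580965376 [ 0.49593828  0.569083   -0.72970892]
[200.25862069 190.37068966] expected boss mid [200.77093873 191.6938109 ]
```

View pics/c7.png

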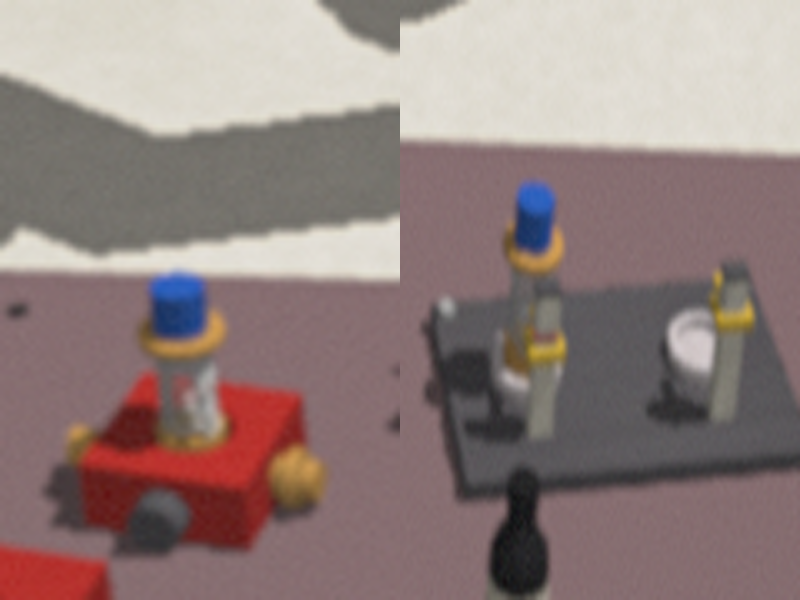

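The good spring stands upright in the small regulator's bore with only the top of its foot showing (crop ≈ (195,430)). Its boss is at the expected height, pixel (200,190), and the tired spring stands on its plate. Handing in.

```bash
python3 -c "from plant import manip; print(manip.hand_in())"
```

```text
the job is handed in; nothing more can be done
None
```

I handed the job in after about 23 s: the left spring tested good and stands released, upright and fully home in the smallest regulator's bore; the right one tested tired and stands on its plate, and no force reading passed about 16 N.

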